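# Check-weigh a canister on the sprung hook

### The arm

A 6-joint arm with a two-finger parallel gripper is mounted at the origin on the work surface. World frame = base frame: x ahead of the robot, y to its left, z up, the work surface at z = 0. Lengths are in m, angles in rad, forces in N, time in s.
With the tool pointing down it reaches from about 0.35 to 0.975 m from the base axis. Payload 4.9 kg.
Tool frame: the origin (TCP) lies at the very end of the fingers, on their centre line; the grasp point (between the pads) lies 19 mm behind it; z points along the fingers, y is the line along which they close (so a half turn about z gives the same grasp; the last joint's range is limited). The gripper opens to 85 mm and grips with 20 to 120 N. Pads are 22 mm wide; open, the fingers measure 114 mm over their backs; the gripper's body (76 mm by 85 mm) begins 54 mm behind the grasp point. The pads swing forward as they close: fully open they stand 13 mm farther back than shut.
Start: joints at [-1.321, 0.053, 1.613, -0, 1.476, -0.119], TCP at [0.225, -0.583, 0.231] pointing down, gripper open.
Joint ranges: [-3.01, 3.01], [-1.01, 2.22], [0.06, 2.58], [-1.02, 4.17], [0.09, 2.62], [-3.14, 3.14]. Speed limits (rad/s): [2.57, 2.57, 3.14, 3.14, 3.14, 3.14].

### API

Orientations are given as a rotation vector (axis times angle).
In Python, from station import * gives the robot as it stands.
- The arm moves only by the shell command python3 -m crank 'ROWS' [OPENING] [FORCE]. ROWS is JSON, a list of rows, each an object with "offset": the shift along the tool's x, y, z in m, a list of three; "twist": the turn, a rotation vector about the tool's x, y, z in degrees, a list of three. In form: [{"offset": [x, y, z], "twist": [rx, ry, rz]}, ...]. A call has 1 to 20 rows; each row is the pose to reach, as a shift and turn from the pose commanded when the call began, along the tool's axes at that moment; what a row does not reach only later rows make up. A row lasts 1/8 s, in which the tool goes at most 62.5 mm and 10.7 degrees, less where a joint would pass 70% of its speed; a pose out of reach is approached as far as the arm can. A call with a gripper value outside its range is refused whole. OPENING is the opening, from 0 (shut) to 1 (fully open), set as the call begins (- or left out, the last holds). The fingers move at their own pace and stop on an object; FORCE is the grip in N (left out, the last holds). Time passes only in rows, so rows that repeat a pose let the fingers close. It gives the time, the measured TCP pose, the force, the opening and the grip force at its end, in the units of the state.
- get_obs(): the state, without advancing time (a new reading comes with each control period).
- get_image(name): name is "side" or "top"; returns the picture (400x640x3 uint8, red, green, blue); there is no depth.
- get_calibration(name): a dict with "intrinsics" (3x3 intrinsics, pixels), "k1" (the pictures are not rectified: a ray, as slopes to the right and down, at radius r is drawn at 1 + k1 r^2 times it, then the intrinsics apply), "world_from_camera" (4x4, takes a point from camera to world coordinates). Camera axes: x right, y up, looking along -z (the intrinsics and any distortion apply to the point x, -y, -z); pixel columns grow to the right and rows downward; lengths in m; the calibration is good to about 2 mm. A picture is of the moment at which its call begins. get_calibration takes no time and is no camera call.
- finish_job(): hands the job in; it is judged then, once.
Trained networks look in the newest picture that a camera, given by its name, has taken for a name from the list of things; names that differ only in an ending like _2 or _b are one class to them, and where a whole thing is asked for, a point or a joint stands for the part that bears it (a point fixed in the world has none). Each returns a list of dicts, best first, with "confidence" (0 to 1); they miss things now and then, are a little off and sometimes report something else, mostly with a low value. They report only what shows in the picture. A call takes as long as a camera call.
- cut_out(query, camera): "region" (400x640 bool, what is visible of it) and "rect" ([centre column, centre row, width, height] in pixels, round what is visible of it).
The state is a dict: "t": time; "q": joint angles; "dq": joint speeds; "effort": joint torques, N m; "tool_pos": TCP position; "tool_rot": TCP orientation; "contact_force": force on the tool from outside, world axes, zero at the start; "wrist_torque": the same for the moment, N m; "opening": finger opening in m; "grip_force": force on a finger pad.
Only numpy, scipy, OpenCV 4.12 (cv2) and the standard library are available. Lean on these libraries where they do the work, as an engineer would, in place of code of your own. Each camera call takes 0.05 s, during which the arm holds its last target. There are 200 camera calls.

### The job

Check-weigh the closed steel canister: lift it by its orange grip, slip its wire bail over the tip of the scale's sprung hook, and ease the weight on gently, so that the hook is already carrying all of it when you let go and neither drops nor springs back (it must never move faster than 5 cm a second, nor be leaned on). Once it hangs still on its own, press the green button on the terminal fully down and let it up again, not before. Leave the canister hanging still on the hook, and leave the mould, the bowl and the spatula where they are.

Things in the scene. Friction and masses are not known exactly. Their poses are not given: they have to be found in the camera images.
- canister: closed steel canister with a brown band, 88 mm across and 70 mm high, 0.30 to 0.80 kg (not known beforehand); origin at the centre of its underside, z up. A stiff wire bail (8 mm round wire) stands on its lid in its y-z plane, legs at y = -32 and +32 mm, its top a shallow roof that peaks at y = 0; the open window under it is 56 mm high at the peak and is passed through along the canister's x. The orange grip stands on the peak
- canister_grip (a point): the place to grasp: in the orange upright grip on top of the canister, 162 mm above its underside. The grip is 20 mm along the canister's x, 24 mm along its y and reaches from 132 to 188 mm above the underside; grasp it from above across its y faces, as the bail and hook pass below
- canister_eye (a point): underside of the bail's peak, where it hangs on the hook: 126 mm above the canister's underside, on its axis; axes as the canister's
- scale: hanging scale, fixed: steel base plate 12 mm thick, 110 mm wide (y), from 65 mm in front of to 185 mm behind the origin, and a white column (50 x 46 mm, 280 mm high) that starts 130 mm behind it. Origin on the work surface right below the hook's seat; its x points from the hook's tip to the column (the hook opens towards -x), z up
- hook_seat (a point): upper side of the lowest point of the hook, where the bail should lie: 230 mm above the work surface when unloaded; moves with the hook; axes as the scale's. The hook is 8 mm round bar: from the carriage on the column it runs level towards -x, 12 mm above the seat's level, dips into the seat, then turns up to its tip
- hook_tip (a point): highest point of the hook's upturned tip: 28 mm in front (-x of the scale) of the seat and 22 mm above it
- hook (a joint): dip of the hook in m: 0 unloaded (top stop), grows as it goes down, 0.09 at the bottom stop. Spring about 100 N/m, lightly damped: it dips about 10 mm per newton of load, and bounces for a second or two if disturbed
- log_top (a point): centre of the top face of the green button (32 mm across) on the grey terminal, which is 110 x 120 x 60 mm high and fixed; pressed straight down
- log (a joint): travel of the green button in m: 0 up, 0.006 fully down at about 5 N; springs back
- mould: clear mould with brown cups, 110 x 160 x 22 mm, lying on the bench; origin at the centre of its underside; leave alone
- bowl: steel bowl 110 mm across, 60 mm high; origin at the centre of its underside; leave alone
- spatula: spatula with an orange handle lying on the bench; leave alone

How it is judged:
On the way, in this order (a step that is already met when the one before it is completed fails the run):
1. the canister hangs by its bail in the seat of the hook, let go and still (distance between canister_eye and hook_seat below 0.012 m and contact force between canister and hook above 2 N and contact force between the fingers and canister below 0.1 N and value of joint hook above 0.02 m and angle between canister_eye's own z axis and vertical below 0.2 rad and velocity of joint hook between -0.02 and 0.02 m/s and linear speed of canister below 0.04 m/s), for 0.5 s.
2. with the canister hanging still, the green button is pressed down (all of step 1 and value of joint log above 0.0045 m), for 0.05 s.
At the end, for the whole second after the job is handed in: the canister hangs by the peak of its bail in the hook's seat (within 12 mm), upright within 0.2 rad, untouched by the robot, the hook dipped more than 20 mm and slower than 0.02 m/s, the canister slower than 0.04 m/s, the green button up again (less than 1.5 mm in) (all of step 1 and value of joint log below 0.0015 m).
It fails at once if the hook drops or springs back: it moves faster than 0.06 m/s (velocity of joint hook above 0.06 m/s or velocity of joint hook below -0.06 m/s).
It fails at once if the hook is leaned on or struck: more than 12 N on it (contact force between hook and anything else above 12 N).
It fails at once if the green button is pressed (3 mm or more) while the canister is not hanging still on the hook by itself (value of joint log above 0.003 m and not (distance between canister_eye and hook_seat below 0.012 m and contact force between canister and hook above 2 N and contact force between the fingers and canister below 0.1 N and value of joint hook above 0.02 m and angle between canister_eye's own z axis and vertical below 0.2 rad and velocity of joint hook between -0.02 and 0.02 m/s and linear speed of canister below 0.04 m/s)).
It fails at once if the mould, the bowl or the spatula is moved more than 20 mm (distance of any of mould, bowl, spatula from where it was at the start of the episode above 0.02 m).
It also fails if it takes over 72 s, if anything falls off the work surface, if the arm or the gripper's body presses on something with over 40 N, if the wrist force passes 120 N, or if a joint passes its speed limit or range.

## Working session

There is one attempt and no reset: what is moved stays moved. The work goes in short steps, Python scripts to look and compute and a shell command to move; the robot and the scene stay as the last step left them, time stands still between calls to the robot, and variables do not carry over. Pictures are saved under pics/ and viewed, at most 10 in all, crops included, and the job is handed in when it is done.

```bash
mkdir -p pics; ls
python3 - <<'E'
from station import *
import cv2,numpy as np
for n in("top","side"):
    im=get_image(n); cv2.imwrite(f"pics/{n}0.png",im[:,:,::-1])
    c=get_calibration(n); print(n,np.round(c["intrinsics"],1).tolist(),c["k1"],np.round(c["world_from_camera"],3).tolist())
    for q in("canister","canister_grip","hook","scale","log","mould","bowl","spatula"):
        r=cut_out(q,n); print(q,[(round(d["confidence"],2),np.round(d["rect"]).tolist()) for d in r[:2]])
o=get_obs();print(o)
E
```

```text
pics
top [[456.1, 0.0, 316.6], [0.0, 456.1, 209.3], [0.0, 0.0, 1.0]] -0.03556634329823106 [[0.017, 0.99, -0.142, 0.414], [-1.0, 0.021, 0.024, 0.024], [0.027, 0.142, 0.99, 1.545], [0.0, 0.0, 0.0, 1.0]]
canister [(0.66, [222.0, 242.0, 33.0, 26.0]), (0.42, [325.0, 166.0, 18.0, 80.0])]
canister_grip [(0.82, [223.0, 240.0, 29.0, 28.0])]
hook [(0.59, [300.0, 228.0, 8.0, 50.0]), (0.23, [222.0, 241.0, 35.0, 24.0])]
scale [(0.58, [303.0, 225.0, 40.0, 90.0])]
log [(0.44, [302.0, 226.0, 12.0, 53.0]), (0.39, [399.0, 260.0, 10.0, 10.0])]
mould [(0.74, [407.0, 188.0, 51.0, 34.0])]
bowl [(0.85, [217.0, 184.0, 32.0, 35.0])]
spatula [(0.82, [326.0, 167.0, 18.0, 82.0]), (0.17, [301.0, 224.0, 40.0, 93.0])]
side [[364.3, 0.0, 320.3], [0.0, 364.3, 195.9], [0.0, 0.0, 1.0]] -0.05897294316741476 [[-0.779, 0.454, -0.433, 0.152], [-0.627, -0.57, 0.531, 0.588], [-0.006, 0.685, 0.728, 0.957], [0.0, 0.0, 0.0, 1.0]]
canister [(0.49, [338.0, 190.0, 58.0, 24.0])]
canister_grip [(0.55, [284.0, 298.0, 36.0, 55.0])]
hook [(0.58, [336.0, 193.0, 51.0, 28.0])]
scale [(0.86, [335.0, 218.0, 82.0, 108.0])]
log [(0.45, [409.
[... 191 characters left out ...]
5, [410.0, 186.0, 7.0, 5.0])]
{'t': 0.9, 'q': array([-1.32102249e+00,  5.26454918e-02,  1.61286254e+00,  9.01246711e-06,
        1.47599675e+00, -1.19015419e-01]), 'dq': array([ 0.00021723, -0.00094072, -0.00036936,  0.00174977,  0.00018433,
       -0.00280425]), 'effort': array([ 1.10721438e-03, -3.93683410e+01, -3.70467639e+01, -5.67307916e-05,
        4.35916290e-04, -3.19493488e-06]), 'tool_pos': array([ 0.22529745, -0.58297911,  0.2313598 ]), 'tool_rot': array([3.08824920e+00, 5.75998309e-01, 2.30804949e-05]), 'contact_force': array([ 0.49915512,  0.38143868, -0.41305427]), 'wrist_torque': array([-0.0468045 ,  0.03607399,  0.03132247]), 'grip_force': 0.0, 'opening': 0.08526236169111918}
```

Run:
```python
import cv2,numpy as np
a=cv2.imread("pics/top0.png")[130:330,180:440]; cv2.imwrite("pics/topc.png",cv2.resize(a,None,fx=3,fy=3,interpolation=2))
a=cv2.imread("pics/side0.png")[130:340,200:430]; cv2.imwrite("pics/sidec.png",cv2.resize(a,None,fx=2.85,fy=2.85,interpolation=2))
```

```text
(no output)
```

View pics/topc.png

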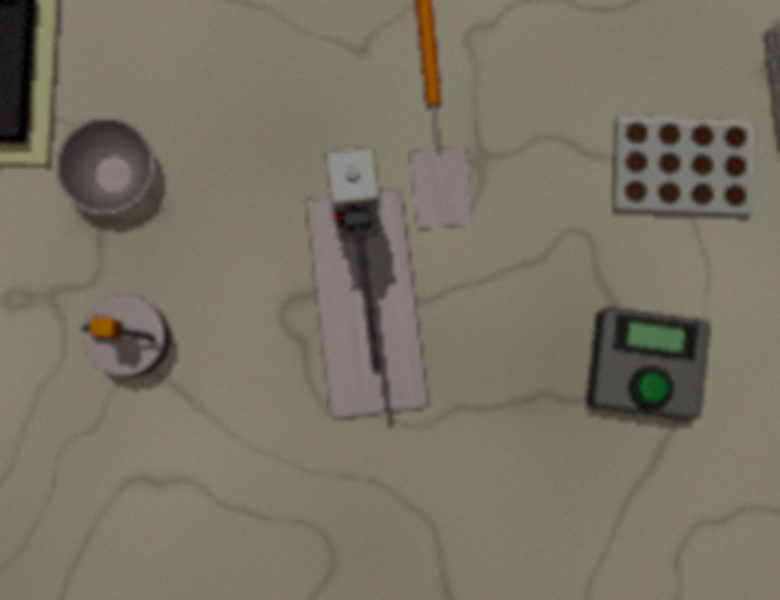

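View pics/sidec.png

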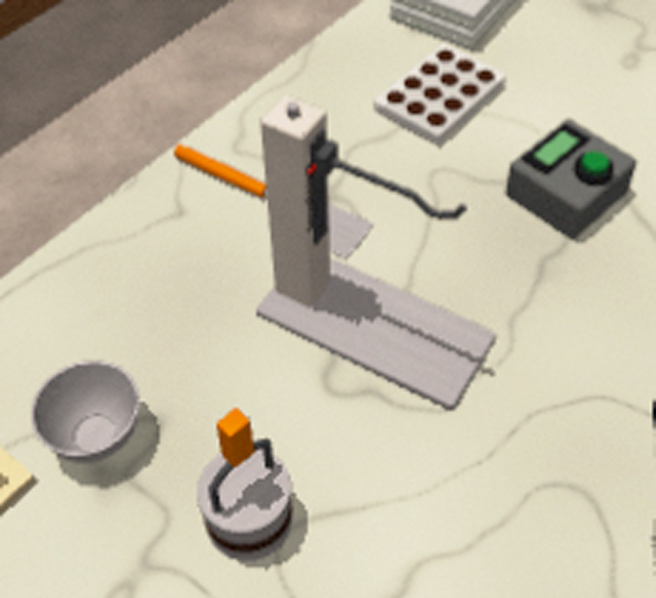

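The top view (crop/3 + (180,130)) shows the orange grip at about (214,239), the hook tip at (306,254), the button at (397,259) and the plate corners clearly. In the side view the grip is at (282,280), the hook tip at (362,203) and the button at (409,188). The hook opens towards the robot.

```bash
cat > h.py <<'E'
from station import *
import cv2,numpy as np
from scipy.spatial.transform import Rotation as R
def ray(n,p):
    c=get_calibration(n); K=np.array(c["intrinsics"]);T=np.array(c["world_from_camera"])
    u,v=cv2.undistortPoints(np.array([[p]],float),K,np.array([c["k1"],0,0,0.]))[0,0]
    d=T[:3,:3]@[u,-v,-1]; return T[:3,3],d/np.linalg.norm(d)
def plane(n,p,z):
    o,d=ray(n,p); return (o+d*(z-o[2])/d[2])
def tri(a,b):
    (o,d),(p,e)=ray("top",a),ray("side",b)
    s=np.linalg.lstsq(np.c_[d,-e],p-o,rcond=None)[0]; x,y=o+d*s[0],p+e*s[1]
    return (x+y)/2,np.linalg.norm(x-y)
def proj(n,X):
    c=get_calibration(n);T=np.linalg.inv(np.array(c["world_from_camera"]))
    x,y,z=T[:3,:3]@X+T[:3,3];u,v=x/-z,-y/-z;s=1+c["k1"]*(u*u+v*v);K=np.array(c["intrinsics"])
    return np.array([K[0,0]*u*s+K[0,2],K[1,1]*v*s+K[1,2]])
E
cat > m.py <<'E'
from h import *
np.set_printoptions(precision=4,suppress=True)
T=lambda x,y:(180+x/3,130+y/3)
S=lambda x,y:(200+x/2.85,130+y/2.85)
print("tip",tri(T(377,370),S(462,209)));print("btn",tri(T(652,387),S(595,162)),plane("top",T(652,387),.07))
print("grip",tri(T(103,327),S(235,437)))
C=[plane("top",T(*p),.012) for p in((332,415),(427,406),(403,190),(308,200))]
f=(C[0]+C[1])/2;b=(C[2]+C[3])/2;print(f,b,np.linalg.norm(f-b),np.linalg.norm(C[0]-C[1]))
d=(b-f)/np.linalg.norm(b-f);print("dir",d,"yaw",np.arctan2(d[1],d[0]),"origin",f+.065*d)
C2=[plane("side",S(*p),.012) for p in((450,405),(495,337))];print("front side",np.array(C2),np.mean(C2,0))
print("coltop",plane("top",T(352,175),.28),plane("side",S(293,110),.28))
l=[plane("side",S(*p),.07) for p in((216,505),(268,466))];print("legs",np.array(l),np.mean(l,0),np.linalg.norm(l[0]-l[1]))
l=[plane("top",T(*p),z) for p,z in(((86,328),.115),((152,341),.1))];print("legsT",np.array(l))
print("lid",plane("top",T(124,335),.07),plane("side",S(246,482),.07))
# network masks
for q,n in(("canister_grip","top"),("canister_grip","side"),("canister","top")):
    get_image(n);print(q,n,[(round(d["confidence"],2),np.round(d["rect"],1).tolist(),d["region"].sum()) for d in cut_out(q,n)[:1]])
for n in("top","side"):
    im=get_image(n).astype(int);m=(im[...,0]>150)&(im[...,1]<160)&(im[...,2]<60);k,_,st,ce=cv2.connectedComponentsWithStats(m.astype(np.uint8))
    print(n,[(st[i].tolist(),ce[i]) for i in range(1,k) if st[i,4]>15])
    m=(im[...,1]>im[...,0]+40)&(im[...,1]>im[...,2]+30);k,_,st,ce=cv2.connectedComponentsWithStats(m.astype(np.uint8))
    print(n,"green",[(st[i].tolist(),ce[i]) for i in range(1,k) if st[i,4]>15])
print(get_obs()["t"])
E
python3 m.py
```

```text
tip (array([0.4732, 0.0212, 0.2455]), np.float64(0.0007611471839606953))
btn (array([ 0.4677, -0.2749,  0.0765]), np.float64(0.0013204761866397613)) [ 0.4685 -0.276   0.07  ]
grip (array([0.5138, 0.2969, 0.164 ]), np.float64(0.0032815843464415718))
[0.4394 0.0172 0.012 ] [0.682  0.0493 0.012 ] 0.24469083752966012 0.1060922307484548
dir [0.9913 0.1312 0.    ] yaw 0.13162648041473743 origin [0.5038 0.0257 0.012 ]
front side [[ 0.4311  0.0717  0.012 ]
 [ 0.4417 -0.0301  0.012 ]] [0.4364 0.0208 0.012 ]
coltop [0.6541 0.0487 0.28  ] [0.6575 0.0436 0.28  ]
legs [[0.5207 0.3242 0.07  ]
 [0.5098 0.2647 0.07  ]] [0.5152 0.2945 0.07  ] 0.06056991744511242
legsT [[0.5174 0.3252 0.115 ]
 [0.5062 0.2584 0.1   ]]
lid [0.5139 0.2936 0.07  ] [0.5148 0.2899 0.07  ]
canister_grip top [(0.94, [223.2, 240.2, 31.6, 30.0], np.int64(637))]
canister_grip side [(0.73, [284.4, 299.4, 33.2, 54.6], np.int64(1249))]
canister top [(0.98, [222.5, 243.2, 31.8, 22.7], np.int64(628))]
top []
top green [([393, 255, 10, 9, 69], array([397.2174, 258.8696]))]
side [([261, 181, 32, 17, 138], array([276.9348, 189.3116])), ([276, 274, 11, 10, 63], array([281.127 , 278.2063]))]
side green [([388, 176, 14, 12, 81], array([394.6543, 181.4938])), ([404, 183, 10, 8, 61], array([408.4262, 186.4262]))]
1.3
```

```bash
cat >> h.py <<'E'
def to(p,ang):
    "offset (m) and twist (deg) in tool axes from the measured pose to TCP p, pointing down, tool x at world angle ang"
    o=get_obs();A=R.from_rotvec(o["tool_rot"]);B=R.from_euler("z",ang)*R.from_rotvec([np.pi,0,0])
    return np.round(A.inv().apply(np.array(p)-o["tool_pos"]),4),np.round(np.degrees((A.inv()*B).as_rotvec()),2)
E
python3 -c "
from h import *
print(to([.36,-.2,.40],-.17),to([.514,.295,.40],-.17),to([.514,.295,.25],-.17))"
```

```text
(array([ 0.2637, -0.3087, -0.1687]), array([ 0.  ,  0.  , 30.87])) (array([ 0.5858, -0.7148, -0.1687]), array([ 0.  ,  0.  , 30.87])) (array([ 0.5858, -0.7148, -0.0187]), array([ 0.  ,  0.  , 30.87]))
```

```bash
python3 -m crank '[{"offset":[0.03,-0.03,-0.05],"twist":[0,0,5]},{"offset":[0.06,-0.07,-0.10],"twist":[0,0,10]},{"offset":[0.1,-0.12,-0.14],"twist":[0,0,20]},{"offset":[0.586,-0.715,-0.17],"twist":[0,0,30.87]},{"offset":[0.586,-0.715,-0.17],"twist":[0,0,30.87]},{"offset":[0.586,-0.715,-0.17],"twist":[0,0,30.87]},{"offset":[0.586,-0.715,-0.17],"twist":[0,0,30.87]},{"offset":[0.586,-0.715,-0.17],"twist":[0,0,30.87]},{"offset":[0.586,-0.715,-0.17],"twist":[0,0,30.87]},{"offset":[0.586,-0.715,-0.17],"twist":[0,0,30.87]},{"offset":[0.586,-0.715,-0.17],"twist":[0,0,30.87]},{"offset":[0.586,-0.715,-0.17],"twist":[0,0,30.87]},{"offset":[0.586,-0.715,-0.17],"twist":[0,0,30.87]},{"offset":[0.586,-0.715,-0.17],"twist":[0,0,30.87]},{"offset":[0.586,-0.715,-0.17],"twist":[0,0,30.87]},{"offset":[0.586,-0.715,-0.09],"twist":[0,0,30.87]},{"offset":[0.586,-0.715,-0.05],"twist":[0,0,30.87]},{"offset":[0.586,-0.715,-0.02],"twist":[0,0,30.87]},{"offset":[0.586,-0.715,-0.02],"twist":[0,0,30.87]},{"offset":[0.586,-0.715,-0.02],"twist":[0,0,30.87]}]' 1 40
python3 - <<'E'
from h import *
ims=[get_image("side")[200:360,200:400],get_image("top")[170:330,140:340]]
cv2.imwrite("pics/g1.png",cv2.resize(np.hstack([i[:,:,::-1] for i in ims]),None,fx=2,fy=2,interpolation=2))
print(get_obs()["contact_force"],get_obs()["tool_pos"],to([.514,.295,.143],-.17))
E
```

```text
t: 3.8
tool_pos: [0.515, 0.2954, 0.2535]
tool_rot: [-3.129, 0.267, -0.004]
contact_force: [0.8, -0.4, 0.6]
opening: 0.0852
grip_force: 0.0
[-0.21349026 -0.32685853 -0.06838772] [0.5154242  0.29554363 0.2545464 ] (array([-0.0018,  0.0011,  0.1115]), array([-0.15, -0.24, -0.02]))
```

View pics/g1.png

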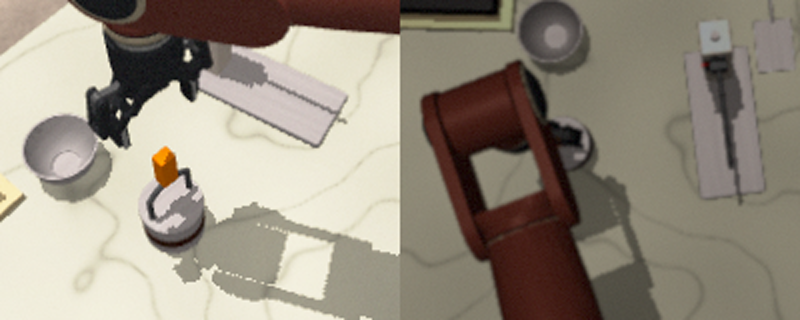

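The open fingers straddle the grip, whose top is at (163,152) in the left half. Going down.

```bash
python3 -m crank '[{"offset":[-0.001,0,0.03],"twist":[0,0,0]},{"offset":[-0.001,0,0.06],"twist":[0,0,0]},{"offset":[-0.001,0,0.085],"twist":[0,0,0]},{"offset":[-0.001,0,0.1],"twist":[0,0,0]},{"offset":[-0.001,0,0.109],"twist":[0,0,0]},{"offset":[-0.001,0,0.109],"twist":[0,0,0]},{"offset":[-0.001,0,0.109],"twist":[0,0,0]}]' 1 40
python3 -m crank '[{"offset":[0,0,0],"twist":[0,0,0]},{"offset":[0,0,0],"twist":[0,0,0]},{"offset":[0,0,0],"twist":[0,0,0]},{"offset":[0,0,0],"twist":[0,0,0]},{"offset":[0,0,0],"twist":[0,0,0]},{"offset":[0,0,0],"twist":[0,0,0]},{"offset":[0,0,0],"twist":[0,0,0]},{"offset":[0,0,0],"twist":[0,0,0]}]' 0 40
python3 - <<'E'
from h import *
ims=[get_image("side")[220:340,200:360],get_image("top")[190:310,140:300]]
cv2.imwrite("pics/g2.png",cv2.resize(np.hstack([i[:,:,::-1] for i in ims]),None,fx=2.5,fy=2.5,interpolation=2))
E
```

```text
t: 4.78
tool_pos: [0.5139, 0.2957, 0.1436]
tool_rot: [-3.129, 0.267, -0.003]
contact_force: [-0.3, 0.2, 0.4]
opening: 0.0855
grip_force: 0.0
t: 5.78
tool_pos: [0.5132, 0.2954, 0.1425]
tool_rot: [-3.13, 0.267, -0.0]
contact_force: [-1.2, -1.5, 3.5]
opening: 0.0235
grip_force: 41.3
```

View pics/g2.png

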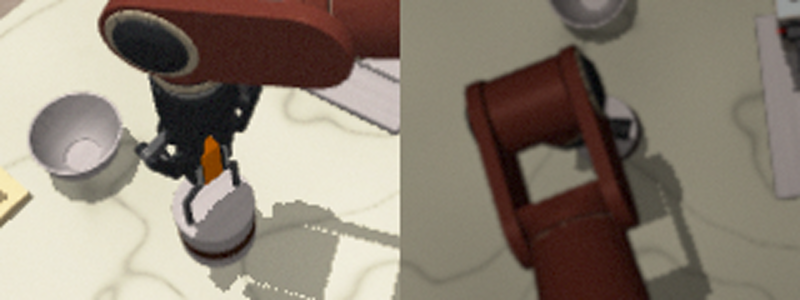

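```bash
python3 -m crank '[{"offset":[0,0,-0.01],"twist":[0,0,0]},{"offset":[0,0,-0.03],"twist":[0,0,0]},{"offset":[0,0,-0.06],"twist":[0,0,0]},{"offset":[0,0,-0.09],"twist":[0,0,0]},{"offset":[0,0,-0.12],"twist":[0,0,0]},{"offset":[0,0,-0.138],"twist":[0,0,0]},{"offset":[0,0,-0.145],"twist":[0,0,0]},{"offset":[0,0,-0.145],"twist":[0,0,0]},{"offset":[0,0,-0.145],"twist":[0,0,0]},{"offset":[0,0,-0.145],"twist":[0,0,0]}]' 0 50
python3 - <<'E'
from h import *
print(to([.402,.0134,.287],.131))
E
```

```text
t: 7.12
tool_pos: [0.5127, 0.2952, 0.2858]
tool_rot: [3.129, -0.267, -0.003]
contact_force: [-0.3, 0.2, -4.7]
opening: 0.0239
grip_force: 49.7
(array([-0.0614,  0.2964, -0.0007]), array([  0.06,   0.12, -17.24]))
```

```bash
python3 -m crank '[{"offset":[-0.006,0.015,0],"twist":[0,0,-1]},{"offset":[-0.014,0.045,0],"twist":[0,0,-3]},{"offset":[-0.021,0.08,0],"twist":[0,0,-5]},{"offset":[-0.029,0.12,0],"twist":[0,0,-7]},{"offset":[-0.037,0.16,0],"twist":[0,0,-9]},{"offset":[-0.045,0.2,0],"twist":[0,0,-12]},{"offset":[-0.052,0.24,0],"twist":[0,0,-15]},{"offset":[-0.057,0.27,0],"twist":[0,0,-17]},{"offset":[-0.06,0.288,0],"twist":[0,0,-17.2]},{"offset":[-0.0614,0.296,0],"twist":[0,0,-17.2]},{"offset":[-0.0614,0.296,0],"twist":[0,0,-17.2]},{"offset":[-0.0614,0.296,0],"twist":[0,0,-17.2]},{"offset":[-0.0614,0.296,0],"twist":[0,0,-17.2]}]'
python3 - <<'E'
from h import *
im=get_image("side")[130:290,260:420,::-1];t=get_image("top")[180:340,230:390,::-1]
cv2.imwrite("pics/h1.png",cv2.resize(np.hstack([im,t]),None,fx=2.5,fy=2.5,interpolation=2))
o=get_obs();print(o["tool_pos"],o["contact_force"])
d=np.array([.9913,.131,0]);s=np.array([.501,.0265,.23])
for n in("side","top"): print(n,"seat",proj(n,s),"tip",proj(n,s-.028*d+[0,0,.022]),"eye",proj(n,o["tool_pos"]-[0,0,.0165]))
E
```

```text
t: 8.75
tool_pos: [0.4027, 0.0146, 0.2873]
tool_rot: [-3.135, -0.206, 0.0]
contact_force: [0.6, -0.8, -4.8]
opening: 0.0235
grip_force: 49.9
[0.40266564 0.01446692 0.28723502] [ 0.56161141 -0.13491199 -4.51483773]
side seat [351.84937191 203.51767007] tip [361.7935829 201.9755199] eye [387.47814654 207.96879282]
top seat [304.07599322 243.985525  ] tip [305.16732401 253.3176598 ] eye [307.68881328 278.65628442]
```

View pics/h1.png

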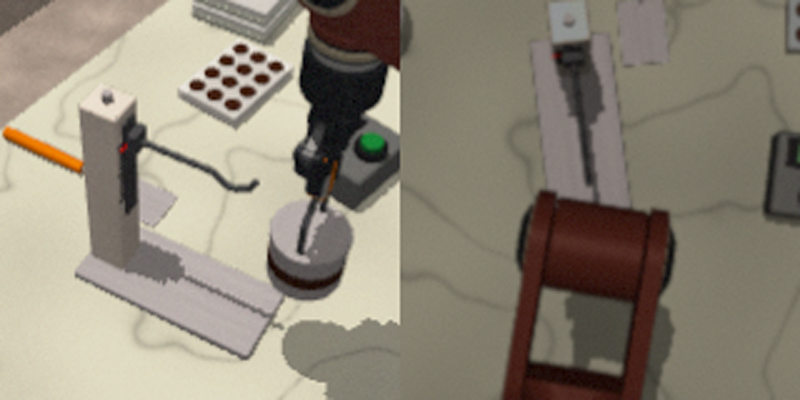

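The tip sits at (255,183) and the bail peak at about (318,200) in the left half, as predicted. Advancing through the window.

```bash
python3 -m crank '[{"offset":[0.005,0,0.002],"twist":[0,0,0]},{"offset":[0.014,0,0.005],"twist":[0,0,0]},{"offset":[0.024,0,0.005],"twist":[0,0,0]},{"offset":[0.034,0,0.005],"twist":[0,0,0]},{"offset":[0.044,0,0.005],"twist":[0,0,0]},{"offset":[0.054,0,0.005],"twist":[0,0,0]},{"offset":[0.064,0,0.005],"twist":[0,0,0]},{"offset":[0.074,0,0.005],"twist":[0,0,0]},{"offset":[0.084,0,0.005],"twist":[0,0,0]},{"offset":[0.092,0,0.005],"twist":[0,0,0]},{"offset":[0.098,0,0.005],"twist":[0,0,0]},{"offset":[0.099,0,0.005],"twist":[0,0,0]},{"offset":[0.099,0,0.005],"twist":[0,0,0]},{"offset":[0.099,0,0.005],"twist":[0,0,0]}]'
python3 - <<'E'
from h import *
im=get_image("side")[150:280,280:410,::-1]
cv2.imwrite("pics/h2.png",cv2.resize(im,None,fx=4.5,fy=4.5,interpolation=2))
o=get_obs();print(o["tool_pos"],o["contact_force"],proj("side",o["tool_pos"]-[0,0,.0165]),to([.501,.0265,.2],.131))
E
```

```text
t: 10.6
tool_pos: [0.5006, 0.0269, 0.2824]
tool_rot: [3.135, 0.204, 0.0]
contact_force: [0.1, -0.1, -5.7]
opening: 0.0236
grip_force: 49.9
[0.50054863 0.02688526 0.28236076] [ 0.47407499 -0.02944645 -4.84121437] [352.69189052 194.49602945] (array([0.0004, 0.0004, 0.0824]), array([ 0.  , -0.  , -0.05]))
```

View pics/h2.png

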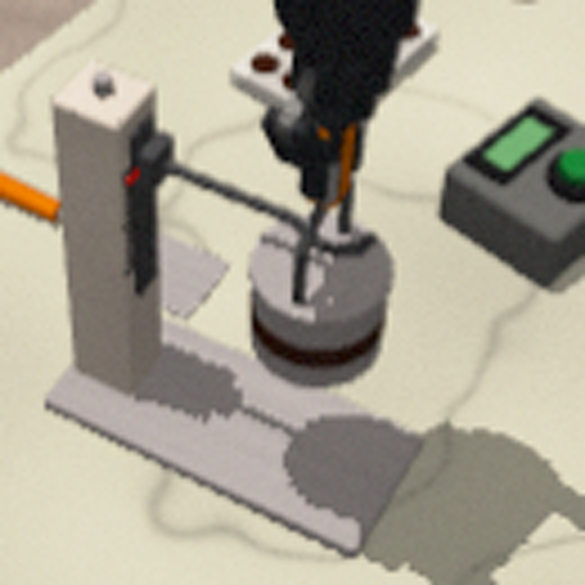

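The hook runs through the window, with its tip at (375,240) clear beyond the bail. Next I take a force baseline and ease down.

```bash
cat > f.py <<'E'
from h import *
F=[]
for _ in range(12): get_image("side");F.append(get_obs()["contact_force"])
o=get_obs();print(o["t"],np.mean(F,0).round(2),np.std(F,0).round(2),o["tool_pos"].round(4))
E
python3 f.py
python3 -m crank '[{"offset":[0,0,0.003],"twist":[0,0,0]},{"offset":[0,0,0.007],"twist":[0,0,0]},{"offset":[0,0,0.011],"twist":[0,0,0]},{"offset":[0,0,0.015],"twist":[0,0,0]},{"offset":[0,0,0.019],"twist":[0,0,0]},{"offset":[0,0,0.023],"twist":[0,0,0]},{"offset":[0,0,0.026],"twist":[0,0,0]},{"offset":[0,0,0.028],"twist":[0,0,0]},{"offset":[0,0,0.03],"twist":[0,0,0]},{"offset":[0,0,0.032],"twist":[0,0,0]},{"offset":[0,0,0.034],"twist":[0,0,0]},{"offset":[0,0,0.036],"twist":[0,0,0]},{"offset":[0,0,0.038],"twist":[0,0,0]},{"offset":[0,0,0.04],"twist":[0,0,0]},{"offset":[0,0,0.042],"twist":[0,0,0]},{"offset":[0,0,0.045],"twist":[0,0,0]},{"offset":[0,0,0.048],"twist":[0,0,0]},{"offset":[0,0,0.051],"twist":[0,0,0]},{"offset":[0,0,0.054],"twist":[0,0,0]},{"offset":[0,0,0.056],"twist":[0,0,0]}]'
python3 f.py
```

```text
11.25 [ 0.    0.3  -4.95] [0.59 0.58 0.4 ] [0.5007 0.0269 0.2823]
t: 13.75
tool_pos: [0.5008, 0.0269, 0.2262]
tool_rot: [3.135, 0.204, 0.0]
contact_force: [-0.7, -0.5, -2.2]
opening: 0.024
grip_force: 50.1
14.35 [-0.04  0.07 -2.84] [0.46 0.51 0.55] [0.5008 0.0269 0.2264]
```

```bash
python3 -m crank '[{"offset":[0,0,0.002],"twist":[0,0,0]},{"offset":[0,0,0.004],"twist":[0,0,0]},{"offset":[0,0,0.006],"twist":[0,0,0]},{"offset":[0,0,0.008],"twist":[0,0,0]},{"offset":[0,0,0.01],"twist":[0,0,0]},{"offset":[0,0,0.012],"twist":[0,0,0]},{"offset":[0,0,0.014],"twist":[0,0,0]},{"offset":[0,0,0.016],"twist":[0,0,0]},{"offset":[0,0,0.018],"twist":[0,0,0]},{"offset":[0,0,0.02],"twist":[0,0,0]},{"offset":[0,0,0.022],"twist":[0,0,0]},{"offset":[0,0,0.024],"twist":[0,0,0]},{"offset":[0,0,0.024],"twist":[0,0,0]},{"offset":[0,0,0.024],"twist":[0,0,0]}]'
python3 f.py; python3 f.py
```

```text
t: 16.1
tool_pos: [0.5008, 0.0269, 0.2025]
tool_rot: [3.135, 0.204, 0.0]
contact_force: [0.5, 0.8, -0.5]
opening: 0.0238
grip_force: 50.3
16.7 [-0.3   0.39 -0.53] [0.53 0.5  0.31] [0.5008 0.0269 0.2024]
17.3 [ 0.11  0.02 -0.31] [0.4  0.5  0.55] [0.5008 0.0269 0.2023]
```

```bash
python3 -m crank '[{"offset":[0,0,0.0015],"twist":[0,0,0]},{"offset":[0,0,0.003],"twist":[0,0,0]},{"offset":[0,0,0.0043],"twist":[0,0,0]},{"offset":[0,0,0.0043],"twist":[0,0,0]},{"offset":[0,0,0.0043],"twist":[0,0,0]}]'
python3 f.py; python3 f.py; python3 f.py
```

```text
t: 17.92
tool_pos: [0.5008, 0.0269, 0.1981]
tool_rot: [-3.135, -0.204, -0.0]
contact_force: [0.2, 0.5, -0.4]
opening: 0.0233
grip_force: 50.4
18.525 [ 0.3   0.17 -0.  ] [0.51 0.67 0.52] [0.5007 0.0269 0.198 ]
19.125 [ 0.73  0.15 -0.05] [0.51 0.37 0.49] [0.5008 0.0269 0.198 ]
19.725 [ 0.59  0.45 -0.  ] [0.42 0.41 0.48] [0.5007 0.0269 0.198 ]
```

```bash
python3 -m crank '[{"offset":[0,0,0],"twist":[0,0,0]},{"offset":[0,0,0],"twist":[0,0,0]},{"offset":[0,0,0],"twist":[0,0,0]}]' 0 20
python3 -m crank '[{"offset":[0,0,0],"twist":[0,0,0]},{"offset":[0,0,0],"twist":[0,0,0]},{"offset":[0,0,0],"twist":[0,0,0]},{"offset":[0,0,0],"twist":[0,0,0]},{"offset":[0,0,0],"twist":[0,0,0]},{"offset":[0,0,0],"twist":[0,0,0]},{"offset":[0,0,0],"twist":[0,0,0]},{"offset":[0,0,0],"twist":[0,0,0]}]' 0.7
python3 - <<'E'
from h import *
im=get_image("side")[150:280,280:410,::-1]
cv2.imwrite("pics/h3.png",cv2.resize(im,None,fx=4.5,fy=4.5,interpolation=2))
E
```

```text
t: 20.1
tool_pos: [0.5008, 0.0269, 0.198]
tool_rot: [3.135, 0.204, 0.0]
contact_force: [0.3, -0.2, -0.0]
opening: 0.0237
grip_force: 50.4
t: 21.1
tool_pos: [0.5007, 0.0269, 0.198]
tool_rot: [3.135, 0.204, 0.0]
contact_force: [-0.8, -0.2, -0.0]
opening: 0.06
grip_force: 0.0
```

View pics/h3.png

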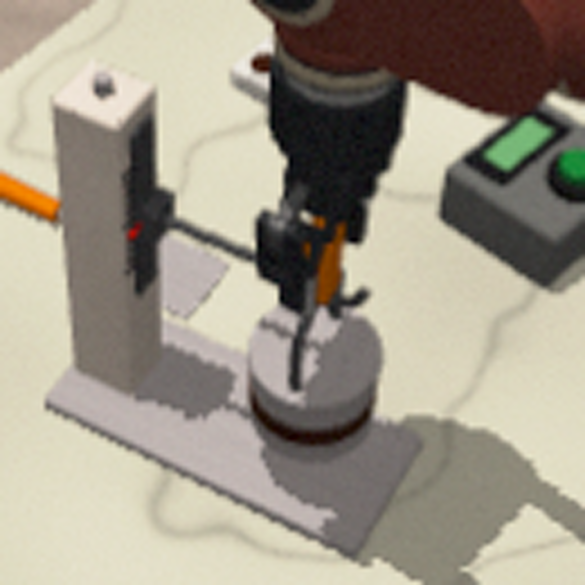

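The canister hangs on the hook and the fingers are clear of the orange grip at (328,265). Rising, then going over the button with the fingers shut.

```bash
python3 -m crank '[{"offset":[0,0,-0.005],"twist":[0,0,0]},{"offset":[0,0,-0.015],"twist":[0,0,0]},{"offset":[0,0,-0.03],"twist":[0,0,0]},{"offset":[0,0,-0.05],"twist":[0,0,0]},{"offset":[0,0,-0.08],"twist":[0,0,0]},{"offset":[0,0,-0.12],"twist":[0,0,0]},{"offset":[0,0,-0.16],"twist":[0,0,0]},{"offset":[0,0,-0.18],"twist":[0,0,0]},{"offset":[-0.01,0.05,-0.18],"twist":[0,0,0]},{"offset":[-0.024,0.1,-0.18],"twist":[0,0,0]},{"offset":[-0.036,0.15,-0.18],"twist":[0,0,0]},{"offset":[-0.048,0.2,-0.16],"twist":[0,0,0]},{"offset":[-0.06,0.25,-0.11],"twist":[0,0,0]},{"offset":[-0.072,0.296,-0.05],"twist":[0,0,0]},{"offset":[-0.072,0.296,0],"twist":[0,0,0]},{"offset":[-0.072,0.296,0.04],"twist":[0,0,0]},{"offset":[-0.072,0.296,0.06],"twist":[0,0,0]},{"offset":[-0.072,0.296,0.07],"twist":[0,0,0]},{"offset":[-0.072,0.296,0.07],"twist":[0,0,0]}]'
python3 -m crank '[{"offset":[0,0,0],"twist":[0,0,0]},{"offset":[0,0,0],"twist":[0,0,0]},{"offset":[0,0,0],"twist":[0,0,0]},{"offset":[0,0,0],"twist":[0,0,0]},{"offset":[0,0,0],"twist":[0,0,0]},{"offset":[0,0,0],"twist":[0,0,0]},{"offset":[0,0,0],"twist":[0,0,0]},{"offset":[0,0,0],"twist":[0,0,0]}]' 0
python3 - <<'E'
from h import *
im=get_image("side")[130:270,290:450,::-1]
cv2.imwrite("pics/b1.png",cv2.resize(im,None,fx=4,fy=4,interpolation=2))
o=get_obs();print(o["tool_pos"],proj("side",o["tool_pos"]),to([.468,-.2755,.09],.131))
E
```

```text
t: 23.52
tool_pos: [0.4685, -0.2762, 0.1292]
tool_rot: [3.134, 0.205, 0.002]
contact_force: [0.6, -0.7, 0.3]
opening: 0.06
grip_force: 0.0
t: 24.52
tool_pos: [0.4678, -0.2759, 0.1279]
tool_rot: [-3.135, -0.204, 0.0]
contact_force: [-0.1, 0.5, 0.1]
opening: 0.0002
grip_force: 0.0
[ 0.46776576 -0.27594641  0.12796005] [411.33797707 175.68621836] (array([ 0.0003, -0.0004,  0.038 ]), array([-0.  ,  0.  , -0.04]))
```

View pics/b1.png

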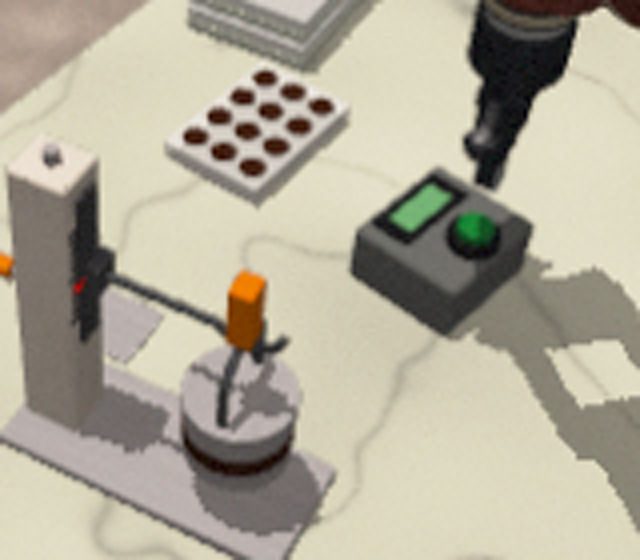

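The canister hangs with the bail in the hook's bend (grip foot at about (243,345)), and the shut fingers are above the green button at (475,230). Pressing in small steps.

```bash
python3 -m crank '[{"offset":[0,0,0.015],"twist":[0,0,0]},{"offset":[0,0,0.03],"twist":[0,0,0]},{"offset":[0,0,0.042],"twist":[0,0,0]},{"offset":[0,0,0.047],"twist":[0,0,0]},{"offset":[0,0,0.049],"twist":[0,0,0]},{"offset":[0,0,0.05],"twist":[0,0,0]},{"offset":[0,0,0.05],"twist":[0,0,0]}]'
python3 f.py
python3 -m crank '[{"offset":[0,0,0.002],"twist":[0,0,0]},{"offset":[0,0,0.004],"twist":[0,0,0]},{"offset":[0,0,0.004],"twist":[0,0,0]}]'
python3 f.py
```

```text
t: 25.45
tool_pos: [0.468, -0.2761, 0.0786]
tool_rot: [3.135, 0.204, 0.001]
contact_force: [-2.4, 2.0, 3.5]
opening: -0.0001
grip_force: 1.7
26.05 [-1.68  1.35  3.59] [0.46 0.36 0.46] [ 0.4679 -0.2761  0.0781]
t: 26.42
tool_pos: [0.4681, -0.2761, 0.0759]
tool_rot: [-3.135, -0.205, 0.0]
contact_force: [-5.2, 3.8, 14.0]
opening: 0.0002
grip_force: 7.0
27.025 [-5.51  4.57 13.87] [0.43 0.43 0.27] [ 0.4681 -0.2762  0.0759]
```

Run:
```python
from h import *
im=get_image("side")[160:220,375:445,::-1];t=get_image("top")[230:290,360:430,::-1]
cv2.imwrite("pics/b2.png",cv2.resize(np.hstack([im,t]),None,fx=5.6,fy=5.6,interpolation=2))
print(proj("side",get_obs()["tool_pos"]),get_obs()["wrist_torque"])
```

```text
[408.62095334 186.69319166] [0.76015344 0.99636035 0.01978451]
```

View pics/b2.png

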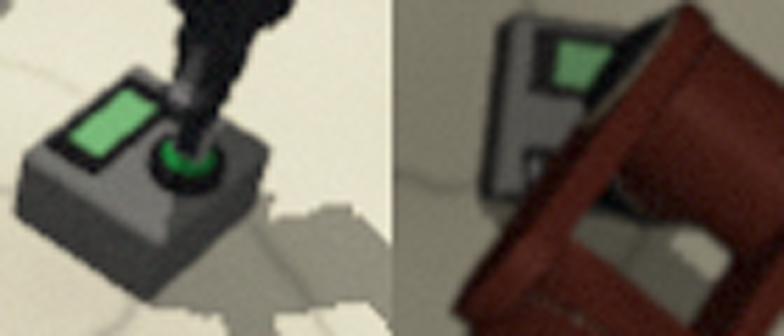

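```bash
for i in 1; do python3 -m crank '[{"offset":[0,0,-0.003],"twist":[0,0,0]},{"offset":[0,0,-0.003],"twist":[0,0,0]}]' >/dev/null; python3 f.py; python3 -m crank '[{"offset":[0,0,-0.002],"twist":[0,0,0]},{"offset":[0,0,-0.002],"twist":[0,0,0]}]'>/dev/null; python3 f.py;  python3 -m crank '[{"offset":[0,0,-0.002],"twist":[0,0,0]},{"offset":[0,0,-0.002],"twist":[0,0,0]}]'>/dev/null; python3 f.py; done
```

```text
27.975 [0.25 0.82 4.09] [0.46 0.59 0.42] [ 0.468  -0.2761  0.0772]
28.825 [ 2.17 -0.69  2.89] [0.65 0.52 0.59] [ 0.4679 -0.2761  0.0791]
29.675 [ 0.41 -0.86  1.94] [0.52 0.38 0.5 ] [ 0.4675 -0.2758  0.0808]
```

The force falls at about 0.6 N/mm on the way up, so the contact was the button's spring and it did bottom out. Lifting clear.

```bash
python3 -m crank '[{"offset":[0,0,-0.003],"twist":[0,0,0]},{"offset":[0,0,-0.01],"twist":[0,0,0]},{"offset":[0,0,-0.03],"twist":[0,0,0]},{"offset":[0,0,-0.06],"twist":[0,0,0]},{"offset":[0,0,-0.1],"twist":[0,0,0]},{"offset":[0,0,-0.1],"twist":[0,0,0]},{"offset":[0,0,-0.1],"twist":[0,0,0]}]'
python3 - <<'E'
from h import *
im=get_image("side")[130:270,290:450,::-1]
cv2.imwrite("pics/e.png",cv2.resize(im,None,fx=4,fy=4,interpolation=2))
E
```

```text
t: 30.55
tool_pos: [0.4678, -0.2759, 0.1817]
tool_rot: [3.134, 0.204, 0.001]
contact_force: [-0.6, -0.1, -0.8]
opening: -0.0002
grip_force: 0.0
```

View pics/e.png

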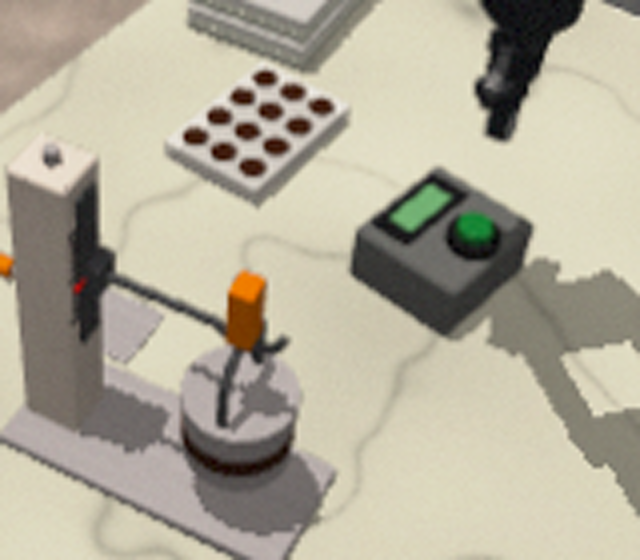

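The canister hangs unchanged (grip at (245,310)), and the button at (475,230) is up and clear of the fingers.

```bash
python3 -c "
from station import *
print(finish_job())"
```

```text
the job is handed in; nothing more can be done
None
```

I handed in the job at about 31 s: the canister was hanging still on the scale hook, the green button had been pressed fully and was back up, and I saw no sign that the mould, bowl or spatula had moved; the hand-in gave no verdict.

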